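Stand the walnut blank in the empty finishing stand

TASK

Take the walnut blank out of the open jaws of the green bench vise and slide it upright into the slot of the empty plywood stand. Lower it right into the slot before you let go, and leave it resting fully home on the slot's floor, roughly centred end to end. Do not disturb the blank that already stands in the other plywood stand.

Things in the scene. Friction and masses are not known exactly. Their poses are not given: they have to be found in the camera images.
- blank_mid (a point): Centre (half-way up) of the walnut blank to be moved: a flat dark wooden slab, 130 mm long (its x), 18 mm thick (its y), 110 mm tall (its z), about 0.17 kg. It starts upright on its long edge, loose between the slack jaws of the vise (22 mm gap, so it may lean up to about 5 degrees), its top 65 mm above the jaws; it can be lifted straight up.
- vise: Green bench vise, bolted down. Origin on the table under the middle of the jaw gap; x along the jaws (110 mm long), y from the screw and handle (-y side) to the fixed jaw. Jaw tops 120 mm above the table, the blank's seat between them 75 mm above the table. It reaches 100 mm to +y and 165 mm to -y; all but the jaws stays below 110 mm.
- stand_empty: The plywood stand with nothing in it, fixed to the table. Origin on the table under the middle of its slot; x along the slot, z up. Base 120 x 90 x 12 mm; two cheeks 100 mm long, their tops 58 mm above the table. The slot is open at both ends, its floor 12 mm above the table; it is 22 mm wide up to 40 mm above the table and flares from there to 42 mm wide at the top. A blank fully home has its centre 67 mm above the table and sticks out 15 mm beyond the cheeks at each end.
- other_mid (a point): Centre of the other walnut blank, of the same size, which already stands in the second, identical plywood stand: x along its length, y its thickness, z up. To be left alone. The two stands' middles are at least 150 mm apart; which of the two is on the left varies.
Not all that is in view belongs to the job. What is shaped like the part that bears blank_mid but turquoise is not meant.

How it is judged:
By the outcome, as a careful person would: the job done as asked, in the order asked, and still so for the second after the job is handed in, with the robot touching nothing.
It also fails if it takes over 38 s, if anything falls off the work surface, if the arm or the gripper's body presses on something with over 40 N, if the wrist force passes 120 N, or if a joint passes its speed limit or range.

ROBOT

A 7-joint arm with a two-finger parallel gripper is mounted at the origin on the work surface. World frame = base frame: x ahead of the robot, y to its left, z up, the work surface at z = 0. Lengths are in m, angles in rad, forces in N, time in s.
With the tool pointing down it reaches from about 0.35 to 0.9 m from the base axis. Payload 8.1 kg.
Tool frame: the origin (TCP) lies between the finger pads; the fingertips stand 17 mm ahead of it and the grasp point (between the pads) lies 2 mm behind it (arm.tip_reach is the distance from the TCP to the fingertips, in m); z points along the fingers, y is the line along which they close (so a half turn about z gives the same grasp; the last joint's range is limited). The gripper opens to 92 mm and grips with 3 to 60 N. Pads are 19 mm wide; open, the fingers measure 130 mm over their backs; the gripper's body (75 mm by 190 mm) begins 47 mm behind the grasp point.
Start: joints at [-1.264, 0.434, 0.025, 1.573, -0.012, 1.134, -0.075], TCP at [0.249, 0.573, 0.244] pointing down, gripper open.
Joint ranges: [-2.62, 2.62], [-0.44, 2.09], [-1.27, 1.32], [0.08, 2.57], [-1.32, 4.46], [0.12, 2], [-2.74, 2.74]. Speed limits (rad/s): [2.22, 2.22, 3.01, 3.01, 3.14, 3.14, 3.14].

INTERFACE

Orientations are given as a rotation vector (axis times angle).
In Python, from cell import read_state, optics, ticket, arm gives the robot as it stands.
- The arm moves only by the tool move_arm, never from a script. Its argument "moves" is one flat list of numbers, 7 for each row, row after row: the shift along the tool's x, y, z in cm, then the turn, a rotation vector about the tool's x, y, z in rad, then the closure in counts, from 0 (fully open) to 255 (shut). In form: [dx, dy, dz, rx, ry, rz, gripper, dx, dy, dz, rx, ry, rz, gripper, ...]. A call has 1 to 8 rows; each row is the pose to reach, as a shift and turn from the pose commanded when the call began, along the tool's axes at that moment; what a row does not reach only later rows make up. A row lasts 1/8 s, in which the tool goes at most 62.5 mm and 10.7 degrees, less where a joint would pass 70% of its speed; a pose out of reach is approached as far as the arm can. A call with a gripper value outside its range is refused whole. The fingers move at their own pace and stop on an object; "force" is the grip in N (left out, the last holds). Time passes only in rows, so rows that repeat a pose let the fingers close. It gives the time, the measured TCP pose, the force, the opening and the grip force at its end, in the units of the state.
- read_state(): the state, without advancing time (a new reading comes with each control period).
- optics.read_camera(name): name is "side" or "top" or "wrist"; returns a dict with "pixels" (480x640x3 uint8, red, green, blue), "depth" (480x640 float32, m along the optical axis (not along the pixel's ray), 0 where there is no reading), "intrinsics" (3x3 intrinsics, pixels), "distortion" ([k1, k2, p1, p2, k3] as OpenCV has them; the pictures are not rectified), "world_from_camera" (4x4, takes a point from camera to world coordinates); the wrist camera has in their place "tool_from_camera" (4x4, takes a point from camera to tool coordinates, whose origin is the TCP and whose axes are the flange's). Camera axes: x right, y down, z forward; pixel columns grow to the right and rows downward; lengths in m; the calibration is good to about 2 mm. A picture is of the moment at which its call begins: read the wrist's pose just before it.
- ticket.hand_in(): hands the job in; it is judged then, once.
The state is a dict: "t": time; "joint_positions": joint angles; "qvel": joint speeds; "effort": joint torques, N m; "ee_pos": TCP position; "ee_rot": TCP orientation; "contact_force": force on the tool from outside, world axes, zero at the start; "torque": the same for the moment, N m; "grip_width": opening from 0.0 (shut) to 1.0 (fully open); "grip_force": force on a finger pad.
Only numpy, scipy, OpenCV 4.12 (cv2) and the standard library are available. Lean on these libraries where they do the work, as an engineer would, in place of code of your own. Each camera call takes 0.05 s, during which the arm holds its last target. There are 200 camera calls.

## Working session

There is one attempt and no reset: what is moved stays moved. The work goes in short steps, Python scripts to look and compute and a tool call to move; the robot and the scene stay as the last step left them, time stands still between calls to the robot, and variables do not carry over. Pictures are saved under pics/ and viewed, at most 10 in all, crops included, and the job is handed in when it is done.

Besides the shell and the picture viewer there is one more tool, called after ">>>" by a JSON object that holds its "op" and its "data", one argument or row to a line. move_arm: Moves the arm, as the interface text tells. Its arguments: {"type":"object","properties":{"moves":{"type":"array","items":{"type":"number"}},"force":{"type":"number"}},"required":["moves"]}

```bash
mkdir -p pics; ls
python3 - <<'E'
from cell import read_state, optics
import cv2,numpy as np
s=read_state();print({k:np.round(v,3).tolist() for k,v in s.items()})
for n in("top","side"):
    c=optics.read_camera(n);cv2.imwrite(f"pics/{n}0.png",c["pixels"][:,:,::-1])
    np.savez(f"{n}0.npz",**c);print(n,np.round(c["world_from_camera"],3).tolist(),c["intrinsics"].tolist(),c["distortion"])
E
```

```text
pics
{'t': 0.0, 'joint_positions': [-1.264, 0.435, 0.025, 1.574, -0.012, 1.134, -0.075], 'qvel': [-0.001, -0.001, 0.001, -0.001, -0.0, 0.0, 0.0], 'effort': [-0.001, -66.787, 0.984, -31.443, -0.061, 0.044, 0.0], 'ee_pos': [0.249, 0.573, 0.243], 'ee_rot': [-0.639, -3.076, 0.002], 'contact_force': [-0.322, -0.121, -0.468], 'torque': [-0.016, 0.037, -0.044], 'grip_force': 0.0, 'grip_width': 0.996}
top [[0.015, -0.983, 0.183, 0.393], [-1.0, -0.019, -0.021, -0.084], [0.024, -0.182, -0.983, 1.095], [0.0, 0.0, 0.0, 1.0]] [[491.2849866046066, 0.0, 321.9939033818422], [0.0, 491.2849866046066, 234.76568844926211], [0.0, 0.0, 1.0]] [-0.08785253  0.          0.          0.          0.        ]
side [[0.737, -0.409, 0.538, -0.108], [-0.675, -0.465, 0.572, -0.844], [0.016, -0.785, -0.619, 0.89], [0.0, 0.0, 0.0, 1.0]] [[540.2523886790156, 0.0, 312.43532211430016], [0.0, 540.2523886790156, 233.57529635302677], [0.0, 0.0, 1.0]] [-0.0239791  0.         0.         0.         0.       ]
```

View pics/top0.png

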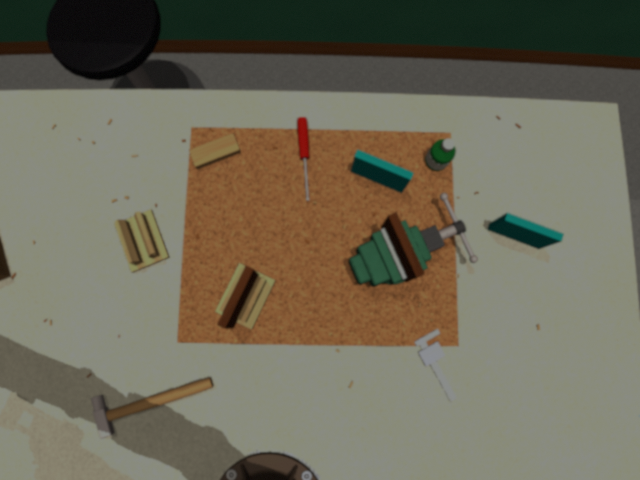

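View pics/side0.png

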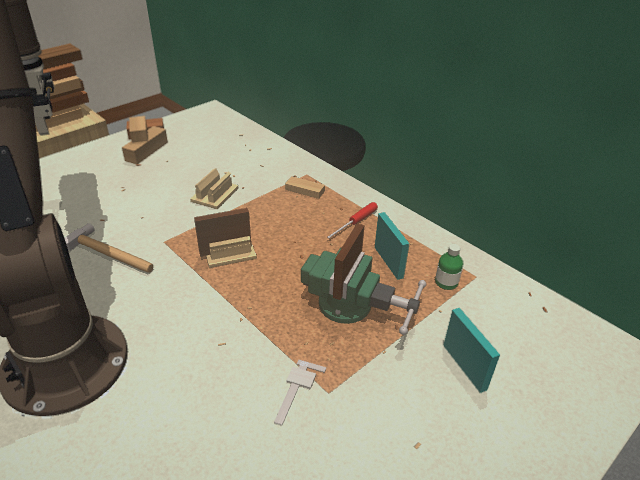

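The top view shows the vise holding the walnut blank at about (405,247), the empty stand at (141,240) and the occupied stand at (243,297). The turquoise slabs at (381,171) and (525,231) are decoys. The side view agrees.

```bash
cat > h.py <<'E'
import numpy as np,cv2
def cloud(c,T,u0,u1,v0,v1):
    v,u=np.mgrid[v0:v1,u0:u1]; uv=np.stack([u.ravel(),v.ravel()],1).astype(np.float64)
    n=cv2.undistortPoints(uv[:,None],c["intrinsics"],c["distortion"])[:,0]
    d=c["depth"][v0:v1,u0:u1].ravel().astype(float); ok=d>0
    P=np.c_[n*d[:,None],d]@T[:3,:3].T+T[:3,3]
    return P[ok],c["pixels"][v0:v1,u0:u1].reshape(-1,3)[ok].astype(int)
def box(P):
    (c,s,a)=cv2.minAreaRect((P[:,:2]*1000).astype(np.float32)); 
    if s[0]<s[1]: s=s[::-1];a+=90
    return np.round(c,1),np.round(s,1),round((a+90)%180-90,1)
E
python3 - <<'E'
import numpy as np
from h import *
c=dict(np.load("top0.npz"));T=c["world_from_camera"]
for n,r,zs in(("blank",(370,440,200,295),[(.172,.2)]),("empty",(110,175,205,275),[(.048,.07),(.006,.02)]),("other",(205,280,255,335),[(.112,.14),(.048,.07),(.006,.02)])):
    P,C=cloud(c,T,*r)
    for a,b in zs:
        m=(P[:,2]>a)&(P[:,2]<b)
        print(n,a,m.sum(),np.median(P[m,2]),box(P[m]),C[m].mean(0).round())
    if n=="empty": print(np.percentile(P[:,2],[1,10,50,90,99]).round(4))
E
```

```text
blank 0.172 732 0.18437622645061674 (array([ 547.7, -261.2]), array([130.7,  19.4]), 24.2) [65. 36. 19.]
empty 0.048 556 0.053846557957270225 (array([573.8, 301.7]), array([100.4,  61.1]), 22.6) [122. 104.  68.]
empty 0.006 1044 0.011264818166583201 (array([581.1, 283. ]), array([131.9, 121.4]), -67.9) [125. 119.  79.]
[-0.0051 -0.0027  0.0023  0.0514  0.0577]
other 0.112 650 0.12106238930476171 (array([447.1,  65.6]), array([131.1,  19. ]), -24.0) [72. 40. 21.]
other 0.048 587 0.055073364493751775 (array([447.1,  64.7]), array([129.1,  59.9]), -24.1) [107.  89.  57.]
other 0.006 750 0.011284484701609698 (array([448.1,  64.5]), array([137.8,  91.1]), -24.1) [130. 117.  76.]
```

```bash
cat >> h.py <<'E'
from scipy.spatial.transform import Rotation as R
def goal(s,p,longdeg):
    "tool x along the blank (or opposite), z down"
    R0=R.from_rotvec(s["ee_rot"]);best=None
    for a in(longdeg,longdeg+180):
        a=np.radians(a);x=np.array([np.cos(a),np.sin(a),0]);z=np.array([0,0,-1.])
        r=(R0.inv()*R.from_matrix(np.c_[x,np.cross(z,x),z])).as_rotvec()
        if best is None or np.linalg.norm(r)<np.linalg.norm(best):best=r
    print("shift cm",(R0.inv().apply(np.array(p)-s["ee_pos"])*100).round(2),"rot",best.round(4))
E
python3 - <<'E'
from h import *
from cell import read_state
s=read_state();print(R.from_rotvec(s["ee_rot"]).as_matrix().round(3))
goal(s,[.548,-.261,.30],24.2)
goal(s,[.55,0,.34],24.2)
E
```

```text
[[-0.917  0.399 -0.   ]
 [ 0.399  0.917 -0.001]
 [-0.    -0.001 -1.   ]]
shift cm [-60.66 -64.56  -5.6 ] rot [-1.400e-03 -5.000e-04 -8.323e-01]
shift cm [-50.44 -40.55  -9.63] rot [-1.400e-03 -5.000e-04 -8.323e-01]
```

>>> {"op": "move_arm", "data": {
  "moves": [-25, -20, -9, 0, 0, 1.15, 0, -50.4, -40.5, -9, 0, 0, 2.31, 0, -50.4, -40.5, -9, 0, 0, 2.31, 0, -50.4, -40.5, -9, 0, 0, 2.31, 0, -50.4, -40.5, -9, 0, 0, 2.31, 0, -60.7, -64.6, -8, 0, 0, 2.31, 0, -60.7, -64.6, -8, 0, 0, 2.31, 0, -60.7, -64.6, -8, 0, 0, 2.31, 0]
}}

```text
t: 1.1
ee_pos: [0.4426, 0.118, 0.302]
ee_rot: [-2.57, -1.807, -0.0]
contact_force: [0.9, 1.4, 0.5]
grip_width: 1.001
grip_force: 0.0
```

Run:
```python
from h import *
from cell import read_state
s=read_state();print(s["ee_pos"],s["joint_positions"])
goal(s,[.548,-.261,.32],24.2)
```

```text
[0.44263199 0.11797723 0.30197239] [-0.83111576  0.0988013   0.50633268  1.89970779 -0.05261141  1.15583911
 -0.65080086]
shift cm [-32.1   22.74  -1.81] rot [-2.000e-04 -2.000e-04  8.033e-01]
```

>>> {"op": "move_arm", "data": {
  "moves": [-32.1, 22.7, -1.8, 0, 0, 0.8, 0, -32.1, 22.7, -1.8, 0, 0, 0.8, 0, -32.1, 22.7, -1.8, 0, 0, 0.8, 0, -32.1, 22.7, -1.8, 0, 0, 0.8, 0, -32.1, 22.7, -1.8, 0, 0, 0.8, 0, -32.1, 22.7, -1.8, 0, 0, 0.8, 0, -32.1, 22.7, -1.8, 0, 0, 0.8, 0, -32.1, 22.7, -1.8, 0, 0, 0.8, 0]
}}

```text
t: 2.1
ee_pos: [0.5493, -0.26, 0.3193]
ee_rot: [3.069, 0.668, -0.002]
contact_force: [0.4, 0.2, 0.7]
grip_width: 1.0
grip_force: 0.0
```

Run:
```python
from h import *
from cell import read_state,optics
s=read_state();print(s["t"],s["ee_pos"],s["joint_positions"].round(2))
goal(s,[.548,-.261,.32],24.2)
c=optics.read_camera("wrist");cv2.imwrite("pics/w1.png",c["pixels"][:,:,::-1])
np.savez("w1.npz",pos=s["ee_pos"],rot=s["ee_rot"],**c)
```

```text
2.1 [ 0.5493233  -0.25997102  0.31930644] [-0.19  0.42  0.81  1.55 -0.31  1.31 -0.48]
shift cm [-0.16  0.04 -0.07] rot [0.0002 0.0015 0.0061]
```

View pics/w1.png

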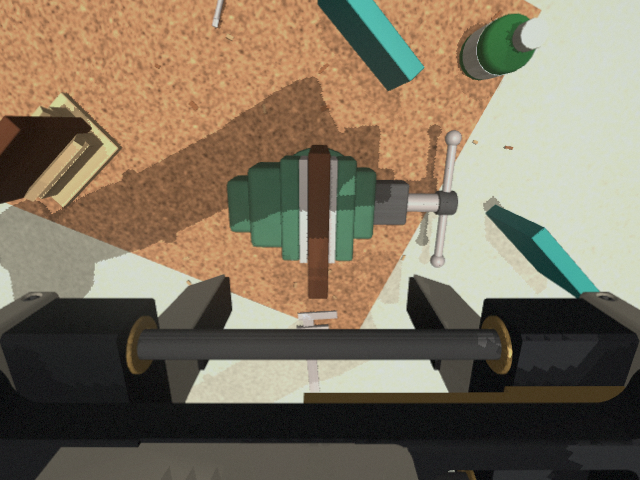

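The wrist view shows the blank's top running from (318,146) to (318,298) between silver jaw plates, with the fingers straddling it. Next I'll measure the blank's top, the gap and the lean.

Run:
```python
from h import *
c=dict(np.load("w1.npz"));A=np.eye(4);A[:3,:3]=R.from_rotvec(c["rot"]).as_matrix();A[:3,3]=c["pos"]
T=A@c["tool_from_camera"]
P,C=cloud(c,T,240,400,130,310)
m=(P[:,2]>.172)&(P[:,2]<.2);print("top",box(P[m]),np.median(P[m,2]))
Q=P[m];k=np.linalg.svd(Q-Q.mean(0))[2][2];print("normal",k.round(3))
b,s,a=box(P[m]);a=np.radians(a);n=np.array([-np.sin(a),np.cos(a)]);l=np.array([np.cos(a),np.sin(a)])
j=(P[:,2]>.112)&(P[:,2]<.126)&(C.min(1)>100)
d=(P[:,:2]*1000-b)@n;e=(P[:,:2]*1000-b)@l
for side in(d<0,d>0):
    q=j&side; print("jaw",q.sum(),np.percentile(d[q],[2,50,98]).round(1),np.percentile(e[q],[2,98]).round(1),np.median(P[q,2]))
w=(P[:,2]>.13)&(P[:,2]<.172)&(abs(d)<25)
print("sides",w.sum(),[(round(z,3),int(q.sum()),np.percentile(d[q],[5,50,95]).round(1)) for z in(.14,.15,.16) for q in[w&(abs(P[:,2]-z)<.005)] if q.any()])
```

```text
top (array([ 545.8, -261.6]), array([129.4,  17.5]), 24.0) 0.18607200608590624
normal [ 0.006 -0.005  1.   ]
jaw 682 [-18.7 -14.9 -11.1] [-55.6  50.5] 0.12107020596949239
jaw 820 [12.6 16.3 20.3] [-55.2  50.4] 0.12116432189556334
sides 72 [(0.14, 16, array([-6.7, -0.5,  6.8])), (0.15, 7, array([-7.8, -1.8,  8.3])), (0.16, 17, array([-6.5,  1.7,  8. ]))]
```

Run:
```python
from h import *
from cell import read_state
s=read_state();print(s["ee_pos"],R.from_rotvec(s["ee_rot"]).as_matrix().round(3).tolist())
goal(s,[.546,-.261,.16],24.0)
```

```text
[ 0.54954963 -0.25820798  0.31930992] [[0.909, 0.417, -0.001], [0.417, -0.909, 0.0], [-0.001, -0.001, -1.0]]
shift cm [-0.43  0.12 15.93] rot [-0.0008  0.0009  0.0118]
```

>>> {"op": "move_arm", "data": {
  "moves": [-0.4, 0.2, 5, 0, 0, 0.012, 0, -0.4, 0.2, 10, 0, 0, 0.012, 0, -0.4, 0.2, 10, 0, 0, 0.012, 0, -0.4, 0.2, 10, 0, 0, 0.012, 0]
}}

```text
t: 2.65
ee_pos: [0.548, -0.2612, 0.2217]
ee_rot: [3.072, 0.656, 0.002]
contact_force: [1.2, 0.5, 0.0]
grip_width: 1.002
grip_force: 0.0
```

```bash
cat > look.py <<'E'
from h import *
from cell import read_state,optics
s=read_state();c=optics.read_camera("wrist");np.savez("w2.npz",pos=s["ee_pos"],rot=s["ee_rot"],**c)
A=np.eye(4);A[:3,:3]=R.from_rotvec(s["ee_rot"]).as_matrix();A[:3,3]=s["ee_pos"]
P,C=cloud(c,A@c["tool_from_camera"],150,500,0,330)
E
python3 - <<'E'
from look import *
print(s["t"],s["ee_pos"],s["contact_force"])
m=(P[:,2]>.175)&(P[:,2]<.195)&(C[:,0]>C[:,1]+12)&(C.max(1)<110)&(np.linalg.norm(P[:,:2]-[.546,-.261],axis=1)<.08)
b,sz,a=box(P[m]);print("top",m.sum(),b,sz,a,np.median(P[m,2]))
r=np.radians(24);n=np.array([-np.sin(r),np.cos(r)]);print("median d from TCP mm",np.median((P[m,:2]-s["ee_pos"][:2])@n)*1000)
d=(P[:,:2]*1000-b)@n
j=(P[:,2]>.112)&(P[:,2]<.126)&(C.min(1)>100)
for side in(d<0,d>0):
    q=j&side&(abs(d)<30)
    if q.any():print("jaw",q.sum(),np.percentile(d[q],[2,98]).round(1))
goal(s,[.546,-.261,.16],24.0)
cv2.imwrite("pics/w2.png",c["pixels"][:,:,::-1])
E
```

```text
2.65 [ 0.54795016 -0.26116246  0.22172806] [1.17701619 0.49116013 0.01269679]
top 4961 [ 560.1 -255.2] [98.2 17.6] 24.1 0.18605534408116484
median d from TCP mm 0.5229144762072709
jaw 1138 [-18.6 -12. ]
jaw 1341 [12.9 20.1]
shift cm [-0.18 -0.1   6.17] rot [ 0.001  -0.0014  0.0021]
```

>>> {"op": "move_arm", "data": {
  "moves": [-0.2, -0.1, 3.5, 0, 0, 0, 0, -0.2, -0.1, 6.2, 0, 0, 0, 0, -0.2, -0.1, 6.2, 0, 0, 0, 0, -0.2, -0.1, 6.2, 0, 0, 0, 120, -0.2, -0.1, 6.2, 0, 0, 0, 255, -0.2, -0.1, 6.2, 0, 0, 0, 255, -0.2, -0.1, 6.2, 0, 0, 0, 255, -0.2, -0.1, 6.2, 0, 0, 0, 255],
  "force": 25
}}

```text
t: 3.7
ee_pos: [0.5449, -0.2615, 0.158]
ee_rot: [3.073, 0.655, 0.0]
contact_force: [0.3, 0.6, 0.0]
grip_width: 0.506
grip_force: 0.0
```

>>> {"op": "move_arm", "data": {
  "moves": [0, 0, 0, 0, 0, 0, 255, 0, 0, 0, 0, 0, 0, 255]
}}

```text
t: 3.95
ee_pos: [0.5448, -0.2616, 0.1578]
ee_rot: [-3.073, -0.654, 0.0]
contact_force: [0.7, 0.5, -0.7]
grip_width: 0.287
grip_force: 0.0
```

>>> {"op": "move_arm", "data": {
  "moves": [0, 0, 0, 0, 0, 0, 255, 0, 0, 0, 0, 0, 0, 255, 0, 0, 0, 0, 0, 0, 255, 0, 0, 0, 0, 0, 0, 255]
}}

```text
t: 4.45
ee_pos: [0.5448, -0.2616, 0.1578]
ee_rot: [-3.073, -0.654, 0.0]
contact_force: [0.8, 0.1, -0.1]
grip_width: 0.194
grip_force: 25.0
```

Gripped: an opening of 0.194 × 92 mm is about 18 mm, which matches the blank. Next I'll lift slowly, then faster.

>>> {"op": "move_arm", "data": {
  "moves": [0, 0, -1, 0, 0, 0, 255, 0, 0, -2.5, 0, 0, 0, 255, 0, 0, -4.5, 0, 0, 0, 255, 0, 0, -7, 0, 0, 0, 255, 0, 0, -10, 0, 0, 0, 255, 0, 0, -12, 0, 0, 0, 255, 0, 0, -12, 0, 0, 0, 255]
}}

```text
t: 5.32
ee_pos: [0.5455, -0.2623, 0.2802]
ee_rot: [3.071, 0.654, 0.005]
contact_force: [-0.0, 0.0, -2.5]
grip_width: 0.194
grip_force: 25.0
```

Run:
```python
from look import *
cv2.imwrite("pics/w3.png",c["pixels"][:,:,::-1])
print(s["t"],s["ee_pos"],s["contact_force"],s["torque"],s["grip_width"],R.from_rotvec(s["ee_rot"]).as_matrix().round(3).tolist(),s["joint_positions"].round(2))
goal(s,[.574,.302,.28],22.5)
goal(s,[.574,.15,.28],22.5)
```

```text
5.325 [ 0.5455052  -0.26231942  0.28017829] [-0.03833553  0.03788182 -2.49371135] [-0.12921782  0.14081841  0.00356895] 0.19389192014706993 [[0.913, 0.407, 0.004], [0.407, -0.913, -0.001], [0.003, 0.003, -1.0]] [-0.18  0.45  0.8   1.62 -0.34  1.22 -0.46]
shift cm [ 2.559e+01 -5.038e+01 -4.000e-02] rot [ 0.0025 -0.0029  0.0268]
shift cm [ 1.94e+01 -3.65e+01 -2.00e-02] rot [ 0.0025 -0.0029  0.0268]
```

View pics/w3.png

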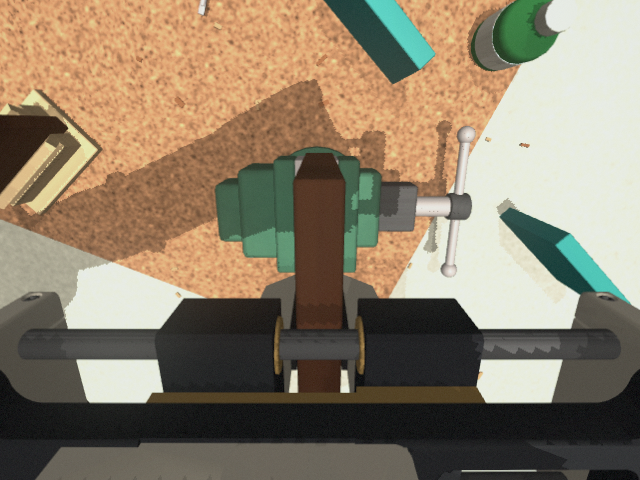

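The blank is held vertical, with its end face at (319,170), and the vise below is empty. Now I'll carry it to the stand.

>>> {"op": "move_arm", "data": {
  "moves": [1, -2, 0, 0, 0, 0.01, 255, 3, -6, 0, 0, 0, 0.027, 255, 5.1, -10, 0, 0, 0, 0.027, 255, 7.6, -15, 0, 0, 0, 0.027, 255, 10.2, -20, 0, 0, 0, 0.027, 255, 12.7, -25, 0, 0, 0, 0.027, 255, 15.2, -30, 0, 0, 0, 0.027, 255, 17.8, -35, 0, 0, 0, 0.027, 255]
}}

```text
t: 6.38
ee_pos: [0.564, 0.1324, 0.2771]
ee_rot: [3.081, 0.613, -0.002]
contact_force: [0.3, -0.9, -1.7]
grip_width: 0.195
grip_force: 25.0
```

>>> {"op": "move_arm", "data": {
  "moves": [2.4, -4.8, 0, 0, 0, 0, 255, 4.6, -9, 0, 0, 0, 0, 255, 6.3, -12.5, 0, 0, 0, 0, 255, 7.3, -14.5, 0, 0, 0, 0, 255, 7.6, -15, 0, 0, 0, 0, 255, 7.6, -15, 0, 0, 0, 0, 255]
}}

```text
t: 7.12
ee_pos: [0.5779, 0.2967, 0.2778]
ee_rot: [3.081, 0.61, -0.0]
contact_force: [0.2, 0.3, -1.7]
grip_width: 0.199
grip_force: 25.0
```

Run:
```python
from look import *
cv2.imwrite("pics/w4.png",c["pixels"][:,:,::-1])
print(s["t"],s["ee_pos"],s["contact_force"],s["torque"],s["grip_width"],s["joint_positions"].round(2))
goal(s,[.574,.302,.28],22.5)
for lo,hi in((.05,.065),(.008,.017)):
    m=(P[:,2]>lo)&(P[:,2]<hi)&(np.linalg.norm(P[:,:2]-[.574,.302],axis=1)<.085)
    if m.sum()>20: print(lo,m.sum(),box(P[m]),np.median(P[m,2]))
```

```text
7.125 [0.57789209 0.29665084 0.27775545] [ 0.24125779  0.29469223 -1.70458333] [-0.07584877  0.19554933 -0.08003144] 0.1989869116854132 [-1.01  0.52  0.73  1.5  -0.35  1.26 -1.42]
shift cm [-0.16 -0.64 -0.22] rot [ 0.0009  0.0004 -0.0016]
0.05 846 (array([572.4, 303.5]), array([100.6,  58.5]), 23.4) 0.05659739770744826
0.008 1908 (array([572.7, 303.3]), array([120.5,  89.2]), 23.9) 0.01308381931290506
```

View pics/w4.png

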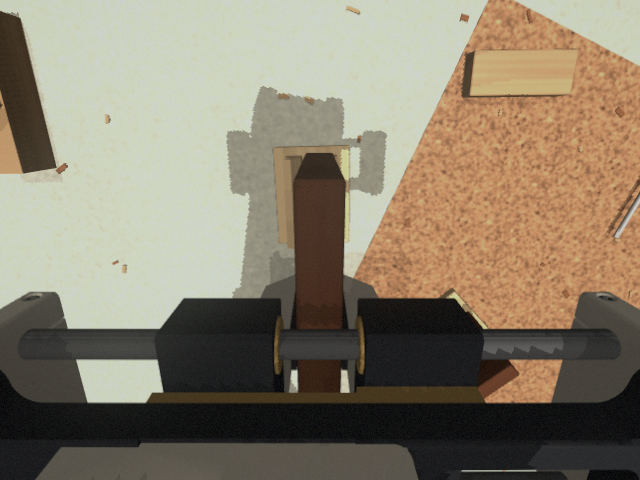

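The wrist view shows the stand under the blank, between about (275,147) and (350,245). It needs a sideways shift of about 6 mm and roughly 1° of yaw. I'll also check the blank's offset and tilt in the tool frame.

Run:
```python
from look import *
print(s["ee_pos"])
A=R.from_rotvec(s["ee_rot"]);t=A.inv().apply(P-s["ee_pos"])*1000
m=(t[:,2]>-45)&(t[:,2]<100)&(abs(t[:,1])<14)&(C[:,0]>C[:,1]+10)&(t[:,0]>15)&(t[:,0]<90)
top=m&(t[:,2]<0)&(t[:,2]>-45)
T=t[top];print("top n",top.sum(),"z med",np.median(T[:,2]),"x max",np.percentile(T[:,0],[95,99,99.8]),"y",np.percentile(T[:,1],[1,50,99]))
print("tilt dz/dx, dy/dx",np.polyfit(T[:,0],T[:,2],1)) 
e=t[m&(t[:,2]>5)];print("end",len(e),[(z,np.median(e[abs(e[:,2]-z)<8],0).round(1),(abs(e[:,2]-z)<8).sum()) for z in(15,30,45,60,75)])
z=[];
for lo,hi in((.05,.065),(.008,.017)):
    q=(P[:,2]>lo)&(P[:,2]<hi)&(np.linalg.norm(P[:,:2]-[.574,.302],axis=1)<.085)
    print(lo,q.sum(),box(P[q]))
goal(s,[.5725,.303,.2],23.4)
```

```text
[0.57800906 0.29610774 0.2780013 ]
top n 6697 z med -28.127287102809905 x max [64.55034222 65.61582218 65.70842926] y [-8.22040985  0.57003521  9.11290796]
tilt dz/dx, dy/dx [ 2.68248986e-02 -2.90459276e+01]
end 174 [(15, array([65.5,  0.1, 14.6]), np.int64(59)), (30, array([65.5,  0.1, 27.8]), np.int64(53)), (45, array([65.5, -2.5, 43.3]), np.int64(32)), (60, array([65.5, -2.8, 60.2]), np.int64(16)), (75, array([65.5, -0.3, 74.8]), np.int64(18))]
0.05 869 (array([572.7, 303.2]), array([100.3,  59. ]), 23.4)
0.008 1916 (array([573.3, 303.2]), array([119.4,  89.8]), 23.8)
shift cm [-0.25 -0.85  7.8 ] rot [ 0.0008  0.0002 -0.0181]
```

>>> {"op": "move_arm", "data": {
  "moves": [-0.2, -0.8, 2, 0, 0, -0.018, 255, -0.25, -0.8, 6, 0, 0, -0.018, 255, -0.25, -0.8, 10, 0, 0, -0.018, 255, -0.25, -0.8, 11.5, 0, 0, -0.018, 255, -0.25, -0.8, 11.5, 0, 0, -0.018, 255, -0.25, -0.8, 11.5, 0, 0, -0.018, 255]
}}

```text
t: 7.98
ee_pos: [0.5734, 0.3046, 0.1647]
ee_rot: [-3.075, -0.64, -0.004]
contact_force: [-0.8, -0.5, -0.6]
grip_width: 0.196
grip_force: 25.0
```

Run:
```python
from look import *
cv2.imwrite("pics/w5.png",c["pixels"][:,:,::-1])
print(s["t"],s["ee_pos"],s["contact_force"],s["torque"])
A=R.from_rotvec(s["ee_rot"]);t=A.inv().apply(P-s["ee_pos"])*1000
for lo,hi,h in((.05,.065,.062),(.008,.017,.08)):
    q=(P[:,2]>lo)&(P[:,2]<hi)&(np.linalg.norm(P[:,:2]-[.5727,.3032],axis=1)<h)
    print(lo,q.sum(),box(P[q]))
    for sd in(t[:,1]<0,t[:,1]>0):
        w=q&sd
        if w.sum()>20: print("  tool y",np.percentile(t[w,1],[2,50,98]).round(1),"x",np.percentile(t[w,0],[2,98]).round(1))
goal(s,[.5727,.3032,.095],23.5)
```

```text
7.975 [0.57339649 0.30461519 0.16467735] [-0.83206911 -0.47904266 -0.55508611] [-0.07165113  0.14333463  0.03225035]
0.05 2764 (array([579.4, 305.6]), array([86.6, 59.7]), 23.8)
  tool y [-28.1 -23.5 -19.1] x [-32.4  48.5]
  tool y [20.  25.3 31. ] x [-32.8  48.3]
0.008 3517 (array([573.6, 303. ]), array([119.2,  90.2]), 23.7)
  tool y [-43.1 -37.  -16.3] x [-55.   58.2]
  tool y [16.8 40.  46.1] x [-56.3  58.3]
shift cm [-0.14  0.1   6.97] rot [-0.0002 -0.0026  0.    ]
```

View pics/w5.png

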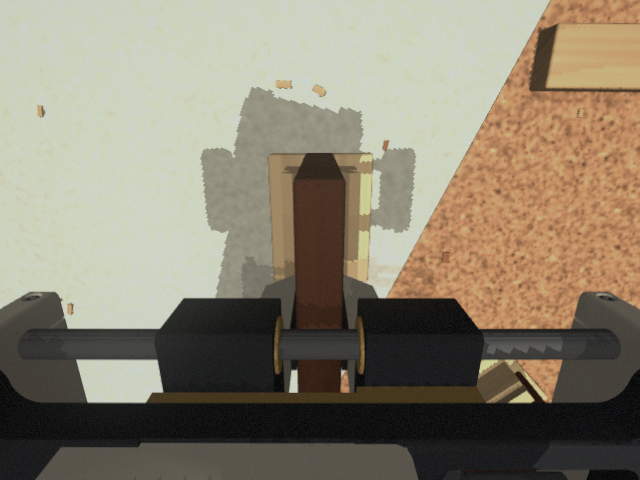

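The blank is over the slot and aligned, needing only about +1.2 mm in tool y. I'll lower it gently.

>>> {"op": "move_arm", "data": {
  "moves": [0, 0.12, 1, 0, 0, 0.003, 255, 0, 0.12, 2, 0, 0, 0.003, 255, 0, 0.12, 3, 0, 0, 0.003, 255, 0, 0.12, 3.8, 0, 0, 0.003, 255, 0, 0.12, 4.6, 0, 0, 0.003, 255, 0, 0.12, 5.4, 0, 0, 0.003, 255, 0, 0.12, 5.4, 0, 0, 0.003, 255]
}}

```text
t: 8.9
ee_pos: [0.5723, 0.3034, 0.1082]
ee_rot: [3.076, 0.636, -0.002]
contact_force: [0.9, -0.2, -2.6]
grip_width: 0.193
grip_force: 25.0
```

>>> {"op": "move_arm", "data": {
  "moves": [0, 0, 0.4, 0, 0, 0, 255, 0, 0, 0.8, 0, 0, 0, 255, 0, 0, 1.1, 0, 0, 0, 255, 0, 0, 1.25, 0, 0, 0, 255, 0, 0, 1.25, 0, 0, 0, 255]
}}

```text
t: 9.52
ee_pos: [0.5727, 0.3036, 0.0963]
ee_rot: [3.077, 0.636, -0.0]
contact_force: [0.5, 0.9, -1.7]
grip_width: 0.196
grip_force: 25.0
```

>>> {"op": "move_arm", "data": {
  "moves": [0, 0, 0.1, 0, 0, 0, 255, 0, 0, 0.2, 0, 0, 0, 255, 0, 0, 0.2, 0, 0, 0, 255]
}}

```text
t: 9.9
ee_pos: [0.5728, 0.3036, 0.0949]
ee_rot: [-3.076, -0.636, -0.001]
contact_force: [-1.0, -0.1, 3.4]
grip_width: 0.193
grip_force: 25.0
```

>>> {"op": "move_arm", "data": {
  "moves": [0, 0, 0.1, 0, 0, 0, 255, 0, 0, 0.1, 0, 0, 0, 255]
}}

```text
t: 10.15
ee_pos: [0.5729, 0.3036, 0.0948]
ee_rot: [-3.076, -0.636, -0.001]
contact_force: [-5.6, -2.0, 13.9]
grip_width: 0.194
grip_force: 25.0
```

>>> {"op": "move_arm", "data": {
  "moves": [0, 0, 0, 0, 0, 0, 150, 0, 0, 0, 0, 0, 0, 120, 0, 0, 0, 0, 0, 0, 80, 0, 0, 0, 0, 0, 0, 60, 0, 0, 0, 0, 0, 0, 60, 0, 0, 0, 0, 0, 0, 60]
}}

```text
t: 10.9
ee_pos: [0.5727, 0.3036, 0.0934]
ee_rot: [3.077, 0.636, 0.0]
contact_force: [0.7, 0.4, -0.6]
grip_width: 0.753
grip_force: 0.0
```

>>> {"op": "move_arm", "data": {
  "moves": [0, 0, -1.5, 0, 0, 0, 60, 0, 0, -4, 0, 0, 0, 60, 0, 0, -8, 0, 0, 0, 60, 0, 0, -13, 0, 0, 0, 60, 0, 0, -18, 0, 0, 0, 60, 0, 0, -18, 0, 0, 0, 60, 0, 0, -18, 0, 0, 0, 60]
}}

```text
t: 11.78
ee_pos: [0.5725, 0.3035, 0.2739]
ee_rot: [-3.076, -0.636, -0.001]
contact_force: [-0.6, -0.5, 0.7]
grip_width: 0.763
grip_force: 0.0
```

Run:
```python
from look import *
print(s["t"],s["ee_pos"],s["grip_width"],s["contact_force"])
c=optics.read_camera("top");P,C=cloud(c,c["world_from_camera"],90,200,180,290)
near=np.linalg.norm(P[:,:2]-[.574,.302],axis=1)<.1
for lo,hi in((.112,.14),(.05,.065),(.006,.02)):
    m=near&(P[:,2]>lo)&(P[:,2]<hi)
    if m.sum()>20:print(lo,m.sum(),box(P[m]),np.median(P[m,2]))
P,C=cloud(c,c["world_from_camera"],205,280,255,335);m=(P[:,2]>.112)&(P[:,2]<.14)
print("other",m.sum(),box(P[m]),np.median(P[m,2]) if m.any() else 0)
cs=optics.read_camera("side");P,C=cloud(cs,cs["world_from_camera"],170,260,130,230)
m=(P[:,2]>.05)&(np.linalg.norm(P[:,:2]-[.574,.302],axis=1)<.08)&(P[:,2]<.14);print("side zmax",np.percentile(P[m,2],[95,99]) if m.any() else 0)
cv2.imwrite("pics/end.png",np.hstack([c["pixels"][150:390,50:370],cs["pixels"][90:330,100:420]])[:,:,::-1])
```

```text
11.775 [0.57251969 0.30351904 0.27387453] 0.7632587531243316 [-0.59623528 -0.4692528   0.74575048]
0.112 484 (array([567.5, 299.3]), array([114.9,  19.8]), 22.8) 0.12078031284793739
0.05 361 (array([570.9, 299.6]), array([122.4,  61.4]), 22.8) 0.054814012670006074
0.006 630 (array([570. , 315.3]), array([130. , 127.8]), 19.1) 0.011200776951578506
other 652 (array([447.1,  65.5]), array([130.9,  19.4]), -23.8) 0.12094502536040386
side zmax [0.12339066 0.12500122]
```

View pics/end.png

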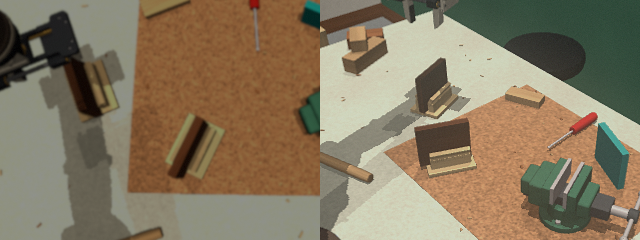

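The blank stands in the slot with its top at 0.121 m, the same height as the blank in the other stand, which hasn't moved. The arm is clear.

```bash
python3 -c "
from cell import ticket
print(ticket.hand_in())"
```

```text
the job is handed in; nothing more can be done
None
```

I moved the walnut blank from the vise into the empty stand, where it rests on the slot floor, by my measurements centred end to end to within a few millimetres; the other blank was not disturbed, and I handed the job in at about 12 s.

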